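# Sort two meter spacer tubes by laying length with a stepped gauge

## Task

Two brass meter spacer tubes of different lengths lie pushed half under the steel cover of the return rest. One tube at a time, draw it out by its near end, lay it in the stepped length gauge and let go of it there (the short one settles on the lower step, the long one only on the upper), then take it again by its middle and lay it flat on the floor of the grey compartment of matching length, let go, and only then fetch the other. Set the tubes down rather than dropping them, do not force them into the gauge, and leave the other fittings where they stand.

Things in the scene. Friction and masses are not known exactly. Their poses are not given: they have to be found in the camera images.
- tube_1_mid (a point): Middle (on the axis, half-way along) of a brass spacer tube, 26 mm thick, x along it, ends alike, 0.17 to 0.25 kg. One tube is 110 mm long, the other 124 mm: which is which is not told, the gauge tells. At the start it lies level in a lane of the rest, axis 27 mm above the counter, middle 7 to 14 mm in under the cover's edge.
- tube_2_mid (a point): Middle (on the axis, half-way along) of a brass spacer tube, 26 mm thick, x along it, ends alike, 0.17 to 0.25 kg. One tube is 110 mm long, the other 124 mm: which is which is not told, the gauge tells. At the start it lies level in a lane of the rest, axis 27 mm above the counter, middle 7 to 14 mm in under the cover's edge.
- tube_1: The same tube as point tube_1_mid; origin 13 mm off its axis, at mid-length (use the point for its position).
- tube_2: The same tube as point tube_2_mid; origin 13 mm off its axis, at mid-length (use the point for its position).
- rest: Fixed steel return rest. Origin on the counter below the front edge of its cover, midway across; x points in under the cover, away from the robot. Two lanes along x at y = +42 and -42 mm, 30 mm wide between walls from x = 0 to 88 mm, closed at the back. Before x = 0 a tube lies on a bare rib 12 mm wide, top 14 mm up, over a 4 mm base plate reaching to x = -50 mm.
- cover_edge (a point): Front edge of the rest's steel cover, top face, midway across, 54 mm above the counter. The cover, 4 mm thick with 50 mm free below, is 150 mm wide and reaches 92 mm along the rest's x. A tube must be drawn at least 80 mm along the rest's -x before it can be lifted.
- gauge: Fixed aluminium stepped length gauge, 144 by 48 mm. Origin: centre of its underside on the counter; x along its slot. Side cheeks 34 mm apart, 48 mm tall, hold a tube's ends from 49 mm either side of the centre outwards; between (98 mm) it is free for fingers, over a 4 mm base plate. Entered from above.
- gauge_slot (a point): Centre of the gauge slot, level with the upper step, 28 mm above the counter. Upper slot 128 mm long between end walls 48 mm tall. Below the upper step (7 mm ledges) the slot is 114 mm long, its ledges 14 mm above the counter. Seated, the 110 mm tube has its axis at 27 mm, the 124 mm tube, on the upper step, at 41 mm.
- bay_short: Fixed grey steel open compartment for the 110 mm (short) tube, inside 118 mm (x) by 36 mm, walls 4 mm thick, 58 mm tall. Origin: centre of its underside, on the counter. Floor 14 mm up: a tube in it has its axis at 27 mm. Its middle 40 mm has no side walls or floor, only a 4 mm thick dark base plate: there alone can fingers straddle a tube lying in it.
- bay_long: Fixed grey steel open compartment for the 124 mm (long) tube, inside 132 mm (x) by 36 mm, walls 4 mm thick, 58 mm tall. Origin: centre of its underside, on the counter. Floor 14 mm up: a tube in it has its axis at 27 mm. Its middle 40 mm has no side walls or floor, only a 4 mm thick dark base plate: there alone can fingers straddle a tube lying in it.
- coupling_1: A bystander: brass meter coupling standing upright, 45 mm across, 42 mm tall; origin at the centre of its underside.
- coupling_2: A bystander: brass meter coupling standing upright, 45 mm across, 42 mm tall; origin at the centre of its underside.
- coupling_3: A bystander: brass meter coupling standing upright, 45 mm across, 42 mm tall; origin at the centre of its underside.
- cap: A bystander: white plastic strainer cap, 60 mm across, 34 mm tall; origin at the centre of its underside.
- reducer: A bystander: copper reducer fitting standing upright, 32 mm across, 60 mm tall; origin at the centre of its underside.
- nozzle: A bystander: chrome flow nozzle standing upright, 44 mm across, 120 mm tall; origin at the centre of its underside.
There are look-alikes about, which are no part of the job. What is shaped like the gauge but brown is not meant.

How it is judged:
By the outcome, as a careful person would: the job done as asked, in the order asked, and still so for the second after the job is handed in, with the robot touching nothing.
It also fails if it takes over 72 s, if anything falls off the work surface, if the arm or the gripper's body presses on something with over 40 N, if the wrist force passes 120 N, or if a joint passes its speed limit or range.

## Robot

A 6-joint arm with a two-finger parallel gripper is mounted at the origin on the work surface. World frame = base frame: x ahead of the robot, y to its left, z up, the work surface at z = 0. Lengths are in m, angles in degrees, forces in N, time in s.
With the tool pointing down it reaches from about 0.25 to 0.725 m from the base axis. Payload 9.7 kg.
Tool frame: the origin (TCP) lies midway between the tips of the shut fingers; the grasp point (between the pads) lies 19 mm behind it; z points along the fingers, y is the line along which they close (so a half turn about z gives the same grasp; the last joint's range is limited). The gripper opens to 85 mm and grips with 20 to 120 N. Pads are 22 mm wide; open, the fingers measure 114 mm over their backs; the gripper's body (76 mm by 85 mm) begins 54 mm behind the grasp point. The pads swing forward as they close: fully open they stand 13 mm farther back than shut.
Start: joints at [-66.979, 4.979, 10.078, 95.1, 0, 90], TCP at [0.215, -0.506, 0.202] pointing down, gripper open.
Joint ranges: [-179.16, 179.16], [-48.56, 103.87], [-65.8, 70.77], [-126.05, 130.52], [-82.76, 87.17], [-180, 180]. Speed limits (degrees/s): [127.2, 127.2, 147.25, 180, 180, 180].

## Interface

Orientations are given as [roll, pitch, yaw] about the fixed x, y, z axes, in that order (R = Rz(yaw) Ry(pitch) Rx(roll)).
In Python, from workcell import bot gives the robot as it stands.
- The arm moves only by the shell command python3 -m crank 'ROWS' [FORCE]. ROWS is JSON, a list of rows, each an object with "gripper": the finger opening in mm, from 0 to 85.4; "travel": the shift along the tool's x, y, z in mm, a list of three; "twist": the turn, a rotation vector about the tool's x, y, z in rad, a list of three. In form: [{"gripper": gripper, "travel": [tx, ty, tz], "twist": [rx, ry, rz]}, ...]. A call has 1 to 12 rows; each row shifts and turns the commanded pose from where the row before left it, along the tool's axes as they then stand; what a row does not reach is not made up. A row lasts 1/8 s, in which the tool goes at most 62.5 mm and 10.7 degrees, less where a joint would pass 70% of its speed; a pose out of reach is approached as far as the arm can. A call is refused whole if a number of a shift passes 62.5 or a number of a turn 0.188, either way. A call with a gripper value outside its range is refused whole. The fingers move at their own pace and stop on an object; FORCE is the grip in N (left out, the last holds). Time passes only in rows, so rows that do not move let the fingers close. It gives the time, the measured TCP pose, the force, the opening and the grip force at its end, in the units of the state.
- bot.get_obs(): the state, without advancing time (a new reading comes with each control period).
- bot.camera(name): name is "scene" or "top" or "wrist"; returns the picture (384x512x3 uint8, red, green, blue); there is no depth.
- bot.calibration(name): a dict with "vfov" (degrees; the focal length in pixels is half the picture's height over the tangent of half this angle, whatever the lens; pixels are square), "cx", "cy" (the principal point, pixels), "camera_from_world" (4x4, takes a point from world to camera coordinates). Camera axes: x right, y down, z forward; pixel columns grow to the right and rows downward; lengths in m; the calibration is good to about 2 mm. A picture is of the moment at which its call begins: read the wrist's pose just before it. calibration takes no time and is no camera call; for the wrist camera it gives the pose at the moment of the call.
- bot.job_done(): hands the job in; it is judged then, once.
The state is a dict: "time": time; "q": joint angles; "qd": joint speeds; "joint_efforts": joint torques, N m; "ee_pos": TCP position; "tcp_rot": TCP orientation; "wrist_force": force on the tool from outside, world axes, zero at the start; "torque": the same for the moment, N m; "opening": finger opening in m; "grasp_force": force on a finger pad.
Only numpy, scipy, OpenCV 4.12 (cv2) and the standard library are available. Lean on these libraries where they do the work, as an engineer would, in place of code of your own. Each camera call takes 0.05 s, during which the arm holds its last target. There are 200 camera calls.

## Working session

There is one attempt and no reset: what is moved stays moved. The work goes in short steps, Python scripts to look and compute and a shell command to move; the robot and the scene stay as the last step left them, time stands still between calls to the robot, and variables do not carry over. Pictures are saved under pics/ and viewed, at most 10 in all, crops included, and the job is handed in when it is done.

```bash
mkdir -p pics; ls; python3 - <<'E'
from workcell import bot
import cv2,numpy as np
o=bot.get_obs();print(o)
for n in("scene","top"):
    im=bot.camera(n);cv2.imwrite(f"pics/{n}0.png",im[:,:,::-1]);c=bot.calibration(n);print(n,c)
E
```

```text
pics
{'time': 0.0, 'q': array([-6.69802893e+01,  5.01213781e+00,  1.00342196e+01,  9.50999574e+01,
       -1.21978475e-03,  8.99987329e+01]), 'qd': array([-0.0482999 ,  0.03475617, -0.08301378,  0.04172166,  0.09270546,
       -0.00600944]), 'joint_efforts': array([ 3.13927245e-03, -5.20397866e+01,  4.64798677e+01,  1.65763136e-02,
        2.21001892e-05,  9.63700479e-07]), 'ee_pos': array([ 0.21496388, -0.50595626,  0.20177104]), 'tcp_rot': array([-1.79922124e+02,  1.21806141e-03,  2.30209795e+01]), 'wrist_force': array([ 0.1192154 , -0.28139619,  0.98404466]), 'torque': array([-0.01842593,  0.00037032,  0.00385613]), 'grasp_force': 0.0, 'opening': 0.0853888332045171}
scene {'vfov': 50.394005818216236, 'cx': 255.33031568334016, 'cy': 187.92796817138546, 'camera_from_world': array([[ 0.55571548,  0.83127539,  0.01270961, -0.30478544],
       [ 0.5410129 , -0.34998   , -0.76473462, -0.22198827],
       [-0.63125696,  0.43185092, -0.64422002,  1.55528437],
       [ 0.        ,  0.        ,  0.        ,  1.        ]])}
top {'vfov': 42.87919903013054, 'cx': 256.9356632919763, 'cy': 190.8325042780587, 'camera_from_world': array([[ 0.05977982, -0.9981954 ,  0.00568473, -0.00740137],
       [-0.97660223, -0.0596633 , -0.20661164,  0.54928936],
       [ 0.20657796,  0.00679948, -0.97840652,  1.30599589],
       [ 0.        ,  0.        ,  0.        ,  1.        ]])}
```

```bash
python3 - <<'E'
import cv2
im=cv2.imread("pics/top0.png");cv2.imwrite("pics/top0b.png",cv2.resize(im,(800,600),interpolation=cv2.INTER_CUBIC))
E
```

```text
(no output)
```

View pics/top0b.png

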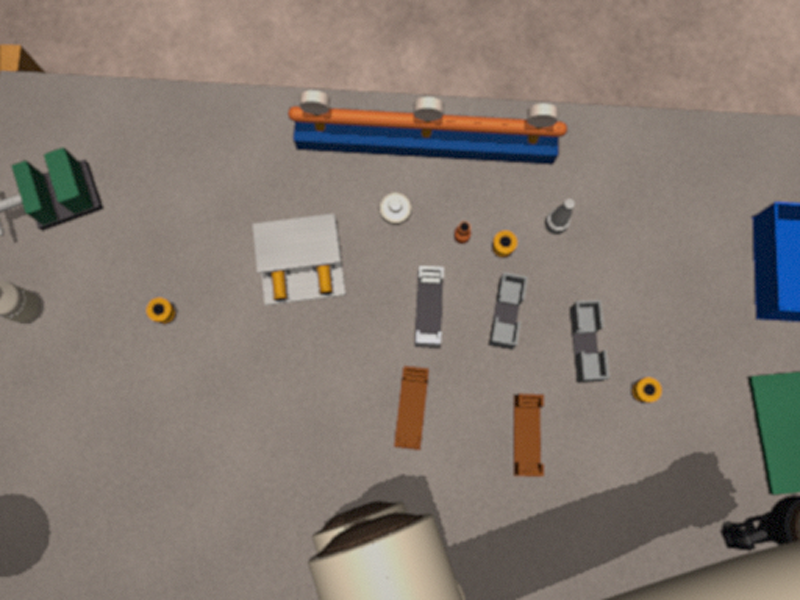

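View pics/scene0.png

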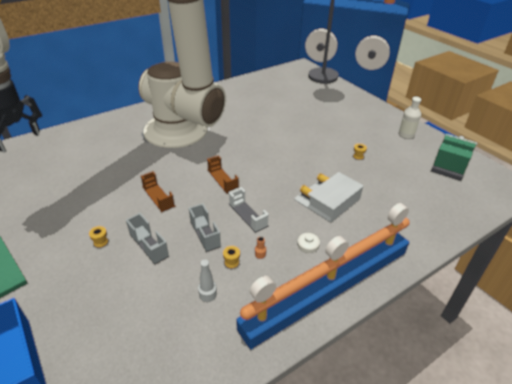

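Top view (800×600 scale) candidates: the tubes are at (279,285) and (325,279), under the cover at (297,243). The silver gauge is at (430,306). Its brown look-alikes are at (411,408) and (528,435). The grey bays are at (508,311), which looks shorter, and (588,341), which looks longer. Couplings are at (160,310), (505,242) and (649,390), the reducer at (463,232), the nozzle at (560,215) and the cap at (395,208). I choose the silver gauge, because it isn't brown.

```bash
cat > h.py <<'E'
from workcell import bot
import numpy as np, cv2
from scipy.spatial.transform import Rotation as R
def ray(cal,u,v,z,H=384):
    f=H/2/np.tan(np.radians(cal["vfov"]/2));T=np.array(cal["camera_from_world"])
    d=T[:3,:3].T@np.array([(u-cal["cx"])/f,(v-cal["cy"])/f,1]);c=-T[:3,:3].T@T[:3,3]
    return c+d*(z-c[2])/d[2]
def proj(cal,p,H=384):
    f=H/2/np.tan(np.radians(cal["vfov"]/2));T=np.array(cal["camera_from_world"]);q=T[:3,:3]@np.array(p)+T[:3,3]
    return np.array([cal["cx"]+f*q[0]/q[2],cal["cy"]+f*q[1]/q[2]])
E
python3 - <<'E'
from h import *
c=bot.calibration("top");s=1.5625
im=cv2.imread("pics/top0.png")[120:252,155:400];cv2.imwrite("pics/crop1.png",cv2.resize(im,None,fx=3.2,fy=3.2,interpolation=cv2.INTER_CUBIC))
for n,u,v,z in [("t279",279,270,.04),("t279n",279,300,.04),("t325",325,264,.04),("t325n",325,293,.04),("covL",258,271,.054),("covR",341,262,.054),
 ("gTop",432,267,.048),("gBot",428,346,.048),("b1T",513,277,.058),("b1B",503,347,.058),("b2T",586,302,.058),("b2B",591,381,.058),("noz",557,225,0),("c",505,242,.042),("red",463,235,.0)]:
    print(n,ray(c,u/s,v/s,z).round(3))
w=bot.calibration("wrist");o=bot.get_obs();print(w["vfov"],w["cx"],w["cy"])
T=np.array(w["camera_from_world"]);Rt=R.from_euler("xyz",o["tcp_rot"],degrees=True).as_matrix();cp=-T[:3,:3].T@T[:3,3]
print("cam in tool",Rt.T@(cp-o["ee_pos"]),"axes",(Rt.T@T[:3,:3].T).round(3))
E
```

```text
t279 [0.591 0.252 0.04 ]
t279n [0.536 0.246 0.04 ]
t325 [0.607 0.169 0.04 ]
t325n [0.554 0.165 0.04 ]
covL [0.584 0.287 0.054]
covR [0.609 0.139 0.054]
gTop [ 0.612 -0.026  0.048]
gBot [ 0.467 -0.026  0.048]
b1T [ 0.6   -0.172  0.058]
b1B [ 0.472 -0.158  0.058]
b2T [ 0.562 -0.303  0.058]
b2B [ 0.421 -0.313  0.058]
noz [ 0.721 -0.261  0.   ]
c [ 0.669 -0.157  0.042]
red [ 0.69  -0.083  0.   ]
67.38508904680275 258.33562445446546 194.91190474943872
cam in tool [ 0.08073207 -0.0006021  -0.17158577] axes [[-0.    -0.95  -0.313]
 [ 1.    -0.     0.   ]
 [-0.    -0.313  0.95 ]]
```

View pics/crop1.png

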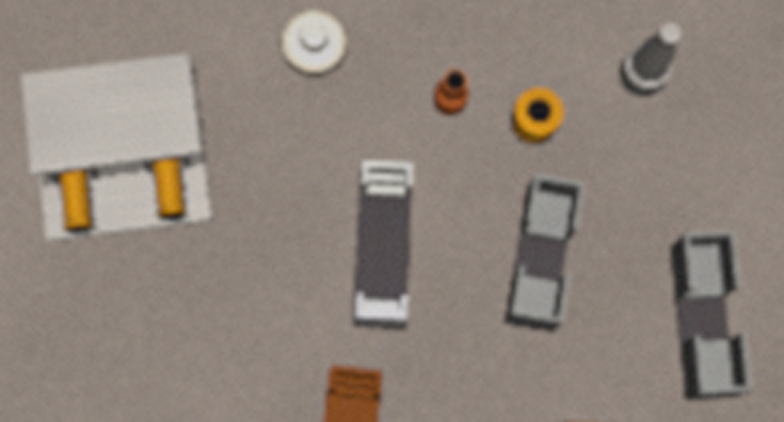

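Crop: the silver gauge with its stepped ends runs from (387,165) to (382,322), which confirms the choice. Bay 1 measures 129 mm outside (126 expected, so the short bay). Bay 2 measures 141 mm (140 expected, the long bay). Next I move to look from above the bays and gauge.

```bash
python3 -m crank '[{"gripper":60,"travel":[0,0,0],"twist":[0,0,0.134]},{"gripper":60,"travel":[0,0,0],"twist":[0,0,0.134]},{"gripper":60,"travel":[0,0,0],"twist":[0,0,0.134]},{"gripper":60,"travel":[36,-46,0],"twist":[0,0,0]},{"gripper":60,"travel":[36,-46,0],"twist":[0,0,0]},{"gripper":60,"travel":[36,-46,0],"twist":[0,0,0]},{"gripper":60,"travel":[36,-46,0],"twist":[0,0,0]},{"gripper":60,"travel":[36,-46,0],"twist":[0,0,0]},{"gripper":60,"travel":[36,-46,0],"twist":[0,0,0]},{"gripper":60,"travel":[36,-46,0],"twist":[0,0,0]},{"gripper":60,"travel":[0,0,0],"twist":[0,0,0]},{"gripper":60,"travel":[0,0,0],"twist":[0,0,0]}]' 80
python3 - <<'E'
from h import *
import pickle
o=bot.get_obs();c=bot.calibration("wrist");im=bot.camera("wrist")
pickle.dump((o,c,im),open("w1.pkl","wb"));print(o["ee_pos"],o["tcp_rot"])
cv2.imwrite("pics/w1.png",cv2.resize(im[:,:,::-1],(800,600),interpolation=cv2.INTER_CUBIC))
E
```

```text
time: 1.6
ee_pos: [0.4669, -0.1842, 0.2022]
tcp_rot: [180.0, 0.0, 0.0]
wrist_force: [0.3, -0.4, 0.4]
opening: 0.0599
grasp_force: 0.0
[ 0.46691601 -0.18423259  0.2021936 ] [1.79999295e+02 4.74640565e-02 3.56261993e-02]
```

View pics/w1.png

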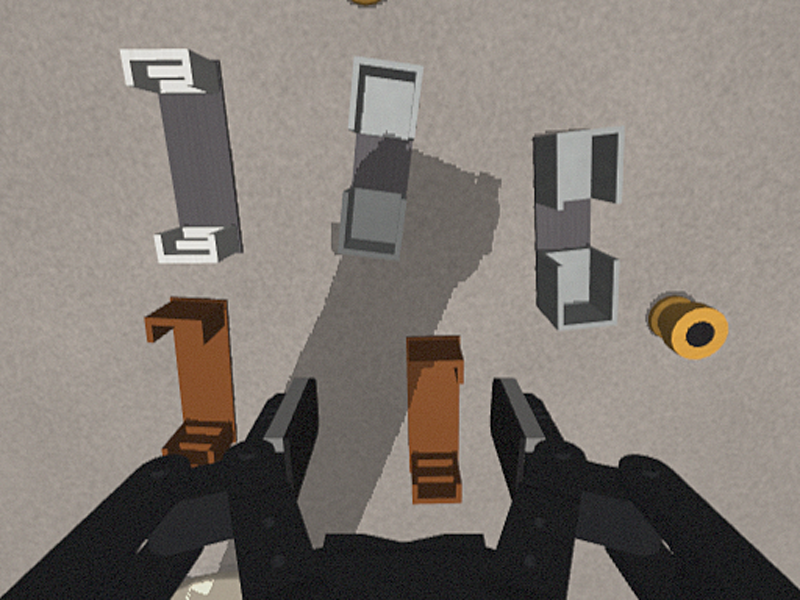

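The wrist view (800×600 scale) shows these top corners:
- **Gauge:** (121,51), (188,48), (160,262), (215,262)
- **Short bay:** (354,57), (423,66), (402,259), (341,251)
- **Long bay:** about (558,131), (624,127), (618,318), (558,328)

Next I compute poses from these and move over to the rest.

```bash
python3 - <<'E'
from h import *
import pickle
o,c,im=pickle.load(open("w1.pkl","rb"));s=1.5625
for n,z,P in [("gauge",.048,[(121,51),(188,48),(215,262),(160,262)]),("short",.058,[(354,57),(423,66),(402,259),(341,251)]),("long",.058,[(558,131),(624,127),(618,318),(558,328)])]:
    q=np.array([ray(c,u/s-.2,v/s-.2,z) for u,v in P])[:,:2]
    d=(q[0]+q[1]-q[2]-q[3])/2
    print(n,q.mean(0).round(4),"L",np.linalg.norm(d).round(4),"yaw",np.degrees(np.arctan2(d[1],d[0])).round(2),"W",np.linalg.norm(q[0]-q[1]).round(4),np.linalg.norm(q[2]-q[3]).round(4));print(q.round(4).tolist())
E
python3 -m crank '[{"gripper":60,"travel":[0,-58,0],"twist":[0,0,0]},{"gripper":60,"travel":[0,-58,0],"twist":[0,0,0]},{"gripper":60,"travel":[5,-58,0],"twist":[0,0,0]},{"gripper":60,"travel":[5,-58,0],"twist":[0,0,0]},{"gripper":60,"travel":[5,-58,0],"twist":[0,0,0]},{"gripper":60,"travel":[5,-58,0],"twist":[0,0,0]},{"gripper":60,"travel":[5,-35,10],"twist":[0,0,0]},{"gripper":60,"travel":[0,0,10],"twist":[0,0,-0.087]},{"gripper":60,"travel":[0,0,10],"twist":[0,0,-0.087]},{"gripper":60,"travel":[0,0,0],"twist":[0,0,0]},{"gripper":60,"travel":[0,0,0],"twist":[0,0,0]}]'
python3 - <<'E'
from h import *
import pickle
o=bot.get_obs();c=bot.calibration("wrist");im=bot.camera("wrist")
pickle.dump((o,c,im),open("w2.pkl","wb"));print(o["ee_pos"],o["tcp_rot"])
cv2.imwrite("pics/w2.png",cv2.resize(im[:,:,::-1],(800,600),interpolation=cv2.INTER_CUBIC))
E
```

```text
gauge [ 0.543  -0.0235] L 0.1393 yaw 0.1 W 0.0433 0.0406
[[0.6118, -0.0017], [0.6135, -0.045], [0.4734, -0.0439], [0.4734, -0.0033]]
short [ 0.5424 -0.1672] L 0.124 yaw -6.21 W 0.0435 0.0437
[[0.6065, -0.1523], [0.6015, -0.1955], [0.4779, -0.1821], [0.4837, -0.1388]]
long [ 0.4968 -0.3136] L 0.1364 yaw 6.48 W 0.043 0.0446
[[0.5634, -0.2845], [0.5658, -0.3274], [0.4331, -0.3433], [0.4251, -0.2993]]
time: 3.02
ee_pos: [0.4902, 0.0977, 0.1787]
tcp_rot: [-175.5, -0.7, 18.1]
wrist_force: [0.3, -0.3, -0.0]
opening: 0.0594
grasp_force: 0.0
[0.49023489 0.09766943 0.17873561] [-175.50171462   -0.70244672   18.12528379]
```

View pics/w2.png

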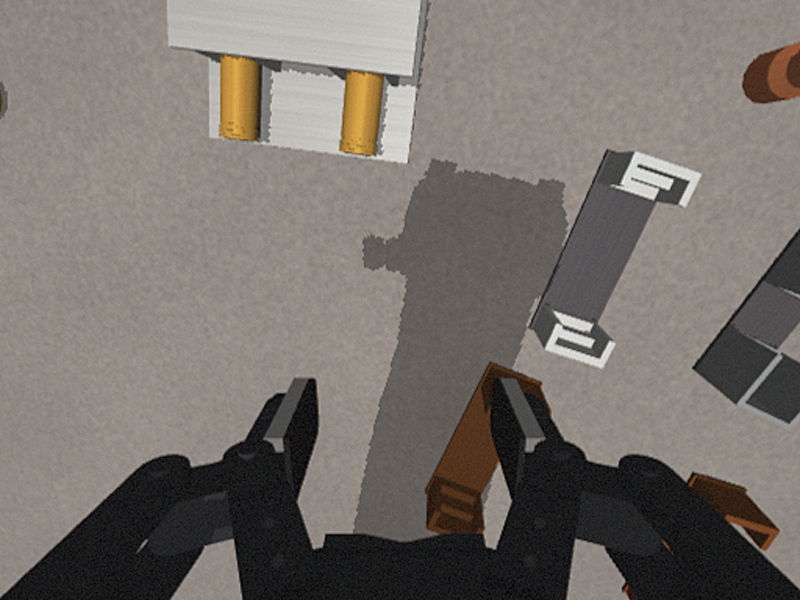

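The wrist view from the side shows the rest at the upper left. Its cover edge runs from (168,46) to (412,82). The tubes' near ends are at (238,138) and (358,154), and the gauge is at the right. The row limits left the arm short and tilted, so I check the joints and work out the correction.

```bash
cat >> h.py <<'E'
def go(x,y,z,yaw,o=None):
    "tool-frame shift (mm) after turn, and turn (rad, tool axes) to the downward pose"
    o=o or bot.get_obs();A=R.from_euler("xyz",o["tcp_rot"],degrees=True);B=R.from_euler("xyz",[180,0,yaw],degrees=True)
    return ((B.inv().apply(np.array([x,y,z])-o["ee_pos"])*1000).round(1).tolist(),(A.inv()*B).as_rotvec().round(3).tolist())
E
python3 - <<'E'
from h import *
import pickle
o,c,im=pickle.load(open("w2.pkl","rb"));s=1.5625
print(o["q"].round(1),o["qd"].round(1));
P={"coverL":(168,46,.054),"coverR":(412,82,.054),"t1 near top":(238,139,.027),"t2 near":(358,155,.027),"t1e":(240,60,.04),"t2e":(363,74,.04),"gFL":(630,152,.048),"gFR":(701,173,.048),"gNR":(603,367,.048),"gNL":(546,345,.048)}
for k,(u,v,z) in P.items(): print(k,ray(c,u/s-.2,v/s-.2,z).round(4))
print(go(.50,.197,.18,10))
E
```

```text
[ 8.400e+00 -2.400e+00 -1.000e-01  9.230e+01  4.600e+00  1.703e+02] [ 0.3 -0.1  0.5  0.1  0.1 -0.2]
coverL [0.5813 0.2903 0.054 ]
coverR [0.6071 0.1419 0.054 ]
t1 near top [0.5399 0.2492 0.027 ]
t2 near [0.556  0.1659 0.027 ]
t1e [0.588 0.252 0.04 ]
t2e [0.604  0.1743 0.04  ]
gFL [0.6112 0.0017 0.048 ]
gFR [ 0.6132 -0.0441  0.048 ]
gNR [ 0.474 -0.046  0.048]
gNL [ 0.476 -0.002  0.048]
([26.7, -96.0, -1.1], [-0.079, -0.007, 0.143])
```

q6 is near its end stop with the tool x-axis pointing outward, so I use the flipped grasp (yaw about 190°). I correct the tilt, turn the wrist, and hover over the right-hand tube.

```bash
python3 -m crank '[{"gripper":60,"travel":[0,0,0],"twist":[-0.079,-0.007,0]},{"gripper":60,"travel":[0,0,4],"twist":[0,0,-0.1765]},{"gripper":60,"travel":[0,0,4],"twist":[0,0,-0.1765]},{"gripper":60,"travel":[0,0,4],"twist":[0,0,-0.1765]},{"gripper":60,"travel":[0,0,4],"twist":[0,0,-0.1765]},{"gripper":60,"travel":[0,0,4],"twist":[0,0,-0.1765]},{"gripper":60,"travel":[0,0,4],"twist":[0,0,-0.1765]},{"gripper":60,"travel":[0,0,4],"twist":[0,0,-0.1765]},{"gripper":60,"travel":[0,0,4],"twist":[0,0,-0.1765]},{"gripper":60,"travel":[0,0,4],"twist":[0,0,-0.1765]},{"gripper":60,"travel":[0,0,4],"twist":[0,0,-0.1765]},{"gripper":60,"travel":[0,0,4],"twist":[0,0,-0.1765]}]'
python3 -m crank '[{"gripper":60,"travel":[0,0,3],"twist":[0,0,-0.1765]},{"gripper":60,"travel":[0,0,3],"twist":[0,0,-0.1765]},{"gripper":60,"travel":[0,0,3],"twist":[0,0,-0.1765]},{"gripper":60,"travel":[0,0,3],"twist":[0,0,-0.1765]},{"gripper":60,"travel":[0,0,3],"twist":[0,0,-0.1765]},{"gripper":60,"travel":[0,0,0],"twist":[0,0,-0.1765]},{"gripper":60,"travel":[-47,27,0],"twist":[0,0,0]},{"gripper":60,"travel":[-47,27,0],"twist":[0,0,0]},{"gripper":60,"travel":[0,0,0],"twist":[0,0,0]},{"gripper":60,"travel":[0,0,0],"twist":[0,0,0]}]'
cat >> h.py <<'E'
def shot(n):
    import pickle
    o=bot.get_obs();c=bot.calibration("wrist");im=bot.camera("wrist")
    pickle.dump((o,c,im),open(n+".pkl","wb"));cv2.imwrite(f"pics/{n}.png",cv2.resize(im[:,:,::-1],(800,600),interpolation=cv2.INTER_CUBIC));return o,c,im
E
python3 - <<'E'
from h import *
o,c,im=shot("w3");print(o["ee_pos"],o["tcp_rot"],o["q"].round(1),go(.5735,.168,.12,190,o))
E
```

```text
time: 4.58
ee_pos: [0.4907, 0.0982, 0.1349]
tcp_rot: [179.7, 0.2, 129.8]
wrist_force: [0.1, -0.2, 0.5]
opening: 0.0598
grasp_force: 0.0
time: 5.82
ee_pos: [0.5732, 0.1679, 0.1201]
tcp_rot: [180.0, 0.3, -169.8]
wrist_force: [-0.8, -0.0, -0.0]
opening: 0.0603
grasp_force: 0.0
[0.57321067 0.16791436 0.12006463] [ 179.98992349    0.26946356 -169.81161231] [16.3 10.3  6.9 86.3 -0.   6.1] ([-0.3, 0.0, 0.1], [0.0, 0.005, 0.003])
```

View pics/w3.png

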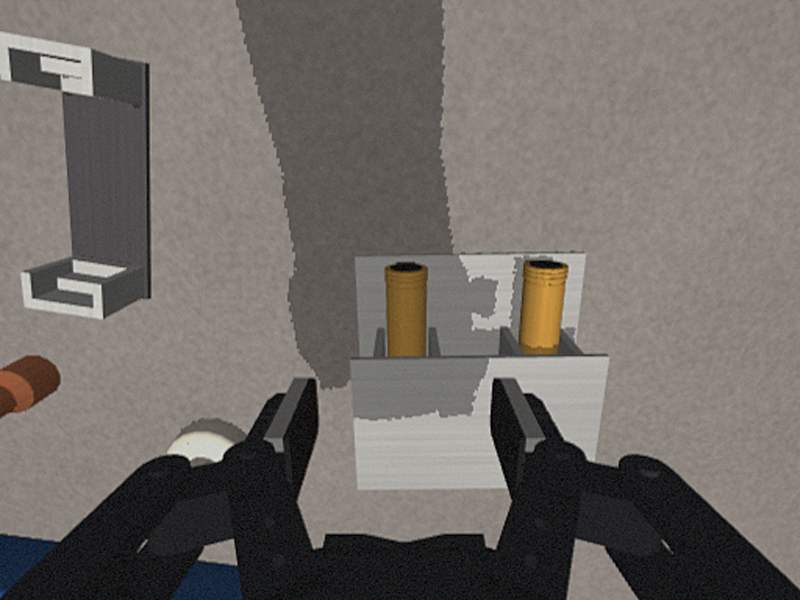

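The wrist view shows the target tube at u≈387–428, with its near end at v≈266, and the cover edge along v≈356. The tool centreline is at u≈404.

```bash
python3 - <<'E'
from h import *
import pickle
o,c,im=pickle.load(open("w3.pkl","rb"));s=1.5625
B=R.from_euler("xyz",o["tcp_rot"],degrees=True)
f=lambda u,v,z:(ray(c,u/s-.2,v/s-.2,z),)
for k,(u,v,z) in {"t2 near top":(407,272,.040),"t2 near axis":(406,266,.027),"t2 at edge top":(407,352,.040),"covL":(351,357,.054),"covR":(608,354,.054),"t1near":(545,265,.027),"t1 far":(541,340,.04)}.items():
    p=ray(c,u/s-.2,v/s-.2,z);print(k,p.round(4),"tool",(B.inv().apply(p-o["ee_pos"])*1000).round(1))
E
```

```text
t2 near top [0.5564 0.1672 0.04  ] tool [17.1  2.3 80. ]
t2 near axis [0.5561 0.1667 0.027 ] tool [17.5  1.8 93. ]
t2 at edge top [0.6058 0.1762 0.04  ] tool [-33.2   2.4  80.2]
covL [0.6084 0.1437 0.054 ] tool [-30.  -30.1  66.2]
covR [0.5803 0.2894 0.054 ] tool [-28.2 118.3  66.2]
t1near [0.5407 0.2488 0.027 ] tool [18.1 85.4 93. ]
t1 far [0.5837 0.2546 0.04  ] tool [-25.3  83.4  80.2]
```

```bash
python3 -m crank '[{"gripper":60,"travel":[-10,2,40],"twist":[0,0,0]},{"gripper":60,"travel":[0,0,40],"twist":[0,0,0]},{"gripper":60,"travel":[0,0,20],"twist":[0,0,0]},{"gripper":60,"travel":[0,0,12],"twist":[0,0,0]},{"gripper":20,"travel":[0,0,0],"twist":[0,0,0]},{"gripper":20,"travel":[0,0,0],"twist":[0,0,0]},{"gripper":20,"travel":[0,0,0],"twist":[0,0,0]},{"gripper":20,"travel":[0,0,0],"twist":[0,0,0]},{"gripper":20,"travel":[0,0,0],"twist":[0,0,0]}]' 60
```

```text
time: 7.0
ee_pos: [0.5836, 0.1721, 0.0084]
tcp_rot: [180.0, 0.3, -169.8]
wrist_force: [0.8, 0.3, -0.4]
opening: 0.0202
grasp_force: 0.0
```

The fingers closed to 20 mm with no force, so I take a look.

```bash
python3 - <<'E'
from h import *
o,c,im=shot("w4");print(o["opening"],o["grasp_force"],o["time"])
E
```

```text
0.02016014491635723 0.0 7.0
```

View pics/w4.png

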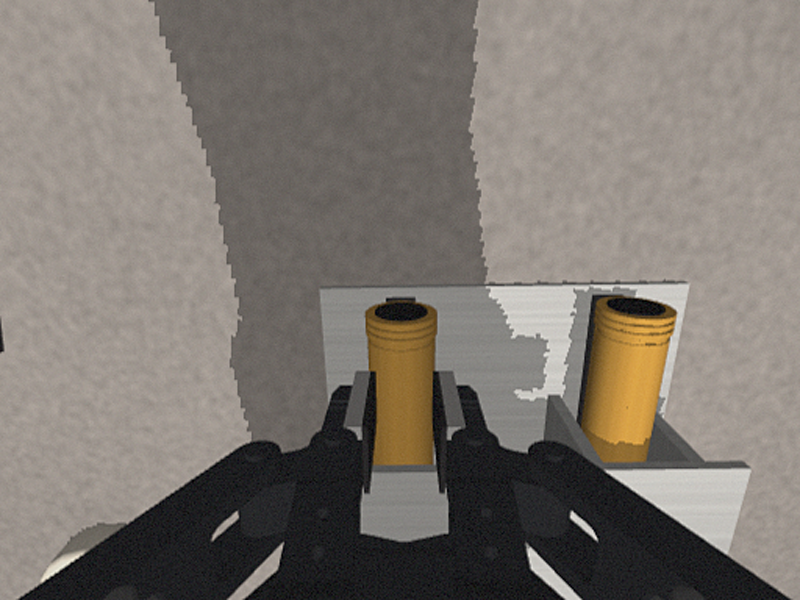

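The picture shows the tube between the pads at u≈368–435, almost but not quite gripped. I close further.

```bash
python3 -m crank '[{"gripper":0,"travel":[0,0,0],"twist":[0,0,0]},{"gripper":0,"travel":[0,0,0],"twist":[0,0,0]},{"gripper":0,"travel":[0,0,0],"twist":[0,0,0]}]' 60
```

```text
time: 7.42
ee_pos: [0.5851, 0.1725, 0.011]
tcp_rot: [180.0, 0.6, -169.8]
wrist_force: [-1.9, -0.4, 16.1]
opening: 0.0003
grasp_force: 7.7
```

```bash
python3 - <<'E'
from h import *
o,c,im=shot("w5");print(o["opening"],o["grasp_force"],o["ee_pos"],o["wrist_force"])
cv2.imwrite("pics/w5c.png",cv2.resize(im[160:350,180:330,::-1],None,fx=3.1,fy=3.1,interpolation=cv2.INTER_CUBIC))
E
```

```text
0.000315730783532895 7.671643942594528 [0.58510153 0.17252617 0.01102481] [-1.90168568 -0.44169156 16.14610633]
```

View pics/w5c.png

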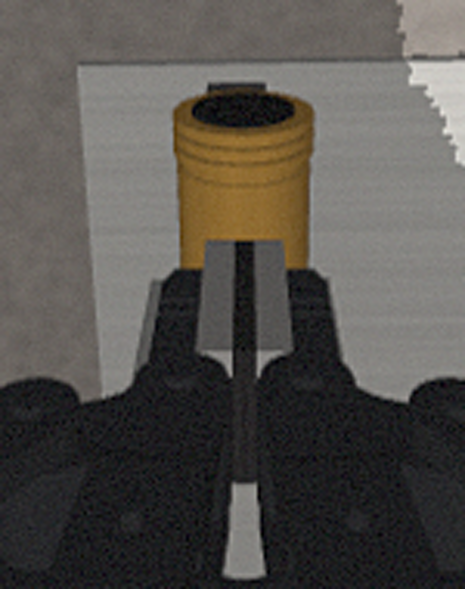

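The crop shows the shut pads sitting on top of the tube (pad tips at crop (245,240), over the brass). Pad geometry and contact both put the real fingertips about 30 mm higher than the reported TCP. I lift, open, go 28 mm lower and watch the force.

```bash
python3 -m crank '[{"gripper":60,"travel":[0,0,-12],"twist":[0,0,0]},{"gripper":60,"travel":[0,0,0],"twist":[0,0,0]},{"gripper":60,"travel":[0,0,0],"twist":[0,0,0]},{"gripper":60,"travel":[0,0,0],"twist":[0,0,0]},{"gripper":60,"travel":[0,0,15],"twist":[0,0,0]},{"gripper":60,"travel":[0,0,12],"twist":[0,0,0]},{"gripper":60,"travel":[0,0,7],"twist":[0,0,0]},{"gripper":60,"travel":[0,0,0],"twist":[0,0,0]}]' 60
python3 -m crank '[{"gripper":60,"travel":[0,0,6],"twist":[0,0,0]},{"gripper":20,"travel":[0,0,0],"twist":[0,0,0]},{"gripper":20,"travel":[0,0,0],"twist":[0,0,0]},{"gripper":20,"travel":[0,0,0],"twist":[0,0,0]},{"gripper":20,"travel":[0,0,0],"twist":[0,0,0]}]' 60
```

```text
time: 8.48
ee_pos: [0.583, 0.1719, -0.0149]
tcp_rot: [180.0, 0.2, -169.8]
wrist_force: [-0.5, -0.2, -0.7]
opening: 0.0599
grasp_force: 0.0
time: 9.1
ee_pos: [0.5838, 0.1722, -0.0194]
tcp_rot: [180.0, 0.3, -169.8]
wrist_force: [-0.5, 0.4, 3.9]
opening: 0.0244
grasp_force: 58.8
```

```bash
python3 -m crank '[{"gripper":20,"travel":[10,0,0],"twist":[0,0,0]},{"gripper":20,"travel":[16,0,0],"twist":[0,0,0]},{"gripper":20,"travel":[16,0,0],"twist":[0,0,0]},{"gripper":20,"travel":[16,0,0],"twist":[0,0,0]},{"gripper":20,"travel":[16,0,0],"twist":[0,0,0]},{"gripper":20,"travel":[16,0,0],"twist":[0,0,0]},{"gripper":20,"travel":[5,0,0],"twist":[0,0,0]},{"gripper":20,"travel":[0,0,0],"twist":[0,0,0]}]' 60
```

```text
time: 10.1
ee_pos: [0.4896, 0.1551, -0.0204]
tcp_rot: [180.0, 0.3, -169.8]
wrist_force: [-2.7, -1.6, 0.7]
opening: 0.024
grasp_force: 58.9
```

```bash
python3 -m crank '[{"gripper":20,"travel":[0,0,-15],"twist":[0,0,0]},{"gripper":20,"travel":[0,0,-30],"twist":[0,0,0]},{"gripper":20,"travel":[0,0,-35],"twist":[0,0,0]},{"gripper":20,"travel":[0,0,0],"twist":[0,-0.005,0.178]},{"gripper":20,"travel":[-5.6,-44.6,0],"twist":[0,0,0]},{"gripper":20,"travel":[-5.6,-44.6,0],"twist":[0,0,0]},{"gripper":20,"travel":[-5.6,-44.6,0],"twist":[0,0,0]},{"gripper":20,"travel":[-5.6,-44.8,0],"twist":[0,0,0]},{"gripper":20,"travel":[0,0,0],"twist":[0,0,0]},{"gripper":20,"travel":[0,0,0],"twist":[0,0,0]}]' 60
python3 - <<'E'
from h import *
o,c,im=shot("w6");print(o["ee_pos"],o["tcp_rot"],o["opening"])
E
```

```text
time: 11.35
ee_pos: [0.5124, -0.0235, 0.0599]
tcp_rot: [179.9, 0.6, 180.0]
wrist_force: [-0.8, 0.7, -2.3]
opening: 0.024
grasp_force: 59.3
[ 0.51238072 -0.02345794  0.05994602] [179.88576391   0.57948505 179.98122051] 0.0240357380767806
```

View pics/w6.png

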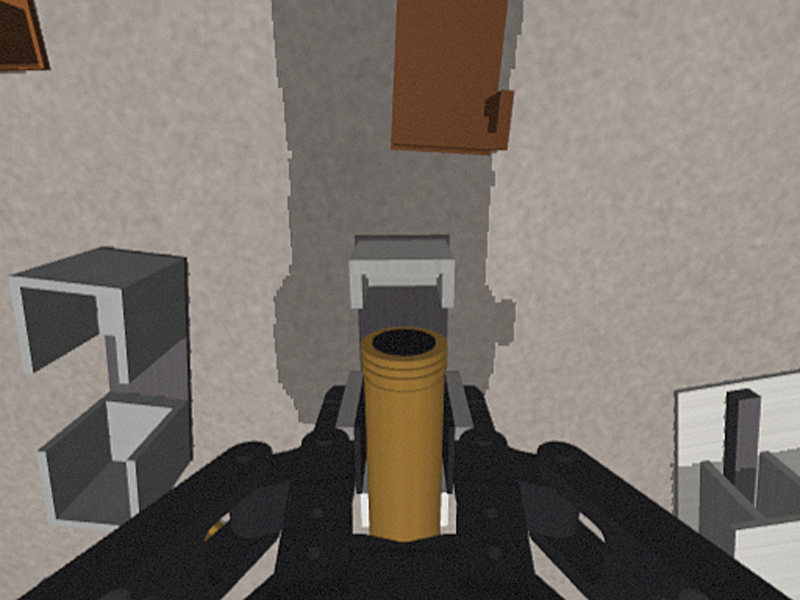

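The wrist view shows the held tube with its near end at (404,343), well centred. The gauge's near rim lies from (350,260) to (455,259) and its side cheeks reach down to v≈307. The short bay is at the lower left.

```bash
python3 - <<'E'
from h import *
import pickle
o,c,im=pickle.load(open("w6.pkl","rb"));s=1.5625
B=R.from_euler("xyz",o["tcp_rot"],degrees=True)
P={"gNL":(350,260,.048),"gNR":(455,259,.048),"gcheekL end":(350,307,.048),"cheekR":(454,307,.048),"gin":(403,277,.048),"base near":(403,236,0.0),"tube end":(404,343,.107),"tube L":(361,350,.107),"tube R":(447,350,.107),"farL":(354,534,.048),"farR":(455,534,.048),"farInL":(358,494,.048),
"bay near L":(10,276,.058),"bay near R":(122,288,.058),"bay far R":(135,523,.058),"bay far L":(53,524,.058)}
for k,(u,v,z) in P.items():
    p=ray(c,u/s-.2,v/s-.2,z);print(k,p.round(4),"tool",(B.inv().apply(p-o["ee_pos"])*1000).round(1))
E
```

```text
gNL [ 0.4731 -0.0452  0.048 ] tool [ 39.4 -21.7  11.5]
gNR [ 0.4727 -0.0016  0.048 ] tool [39.8 21.8 11.6]
gcheekL end [ 0.4937 -0.046   0.048 ] tool [ 18.8 -22.5  11.7]
cheekR [ 0.4938 -0.0013  0.048 ] tool [18.7 22.2 11.8]
gin [ 0.4804 -0.0232  0.048 ] tool [32.1  0.2 11.6]
base near [ 0.4717 -0.0232  0.    ] tool [41.3  0.1 59.5]
tube end [ 0.4847 -0.0229  0.107 ] tool [ 27.2   0.7 -47.3]
tube L [ 0.487  -0.0358  0.107 ] tool [ 24.9 -12.3 -47.3]
tube R [ 0.487  -0.0099  0.107 ] tool [ 24.9  13.6 -47.3]
farL [ 0.6184 -0.0488  0.048 ] tool [-105.9  -25.3   13. ]
farR [0.6185 0.0036 0.048 ] tool [-106.    27.1   13.1]
farInL [ 0.5928 -0.0459  0.048 ] tool [-80.3 -22.4  12.7]
bay near L [ 0.4771 -0.1789  0.058 ] tool [  35.3 -155.5    1.3]
bay near R [ 0.4821 -0.1356  0.058 ] tool [  30.3 -112.1    1.4]
bay far R [ 0.601  -0.1534  0.058 ] tool [ -88.7 -129.9    2.6]
bay far L [ 0.6015 -0.1933  0.058 ] tool [ -89.2 -169.8    2.5]
```

Tube width comes out at 25.9 mm and its end at +27.2 mm in the tool frame, both consistent. To choose the gauge position I check the tube's length in the scene and top cameras, by sampling colours along its axis.

```bash
python3 - <<'E'
from h import *
for n in ("scene","top"):
    c=bot.calibration(n);im=bot.camera(n);cv2.imwrite(f"pics/{n}1.png",im[:,:,::-1])
    hsv=cv2.cvtColor(im,cv2.COLOR_RGB2HSV)
    print(n,proj(c,[.4847,-.0229,.107]),proj(c,[.5947,-.0229,.107]),proj(c,[.6087,-.0229,.107]))
    for off in(-.006,0,.006,.010):
        print(off,[(int(t*1000),*map(int,hsv[tuple(np.round(proj(c,[.4847+t,-.0229,.107+off])[::-1]).astype(int))])) for t in np.arange(.07,.140,.006)])
E
```

```text
scene [236.81549983 176.22377283] [258.30355614 197.54194027] [261.23439751 200.44960982]
-0.006 [(70, 21, 172, 159), (76, 21, 174, 163), (82, 22, 172, 194), (88, 21, 172, 190), (94, 21, 173, 171), (100, 20, 168, 114), (106, 16, 122, 46), (112, 18, 43, 132), (118, 23, 19, 163), (124, 23, 14, 168), (130, 21, 15, 168), (136, 22, 16, 175)]
0 [(70, 21, 173, 162), (76, 21, 173, 162), (82, 21, 170, 195), (88, 22, 167, 205), (94, 21, 169, 201), (100, 21, 172, 178), (106, 18, 144, 69), (112, 16, 52, 54), (118, 20, 35, 130), (124, 20, 18, 170), (130, 22, 16, 177), (136, 22, 16, 176)]
0.006 [(70, 21, 171, 163), (76, 21, 172, 163), (82, 21, 173, 167), (88, 21, 170, 193), (94, 22, 166, 207), (100, 21, 170, 195), (106, 20, 171, 122), (112, 17, 128, 50), (118, 19, 47, 93), (124, 21, 23, 156), (130, 24, 15, 175), (136, 22, 16, 176)]
0.01 [(70, 21, 172, 162), (76, 21, 173, 162), (82, 21, 170, 159), (88, 21, 169, 173), (94, 22, 168, 200), (100, 21, 168, 202), (106, 21, 173, 161), (112, 19, 161, 98), (118, 18, 101, 63), (124, 22, 34, 135), (130, 24, 15, 175), (136, 21, 15, 175)]
top [273.85891954 211.
[... 329 characters left out ...]
, (76, 26, 36, 196), (82, 25, 32, 199), (88, 30, 19, 197), (94, 32, 21, 198), (100, 28, 22, 196), (106, 19, 53, 193), (112, 17, 51, 195), (118, 20, 48, 198), (124, 23, 40, 198), (130, 27, 28, 197), (136, 28, 21, 199)]
0.006 [(70, 19, 50, 198), (76, 26, 30, 197), (82, 23, 17, 198), (88, 30, 19, 197), (94, 32, 21, 198), (100, 28, 22, 196), (106, 17, 53, 194), (112, 19, 52, 197), (118, 22, 43, 197), (124, 26, 37, 202), (130, 27, 28, 197), (136, 26, 18, 197)]
0.01 [(70, 19, 50, 198), (76, 24, 26, 199), (82, 23, 17, 198), (88, 30, 19, 197), (94, 26, 22, 198), (100, 22, 33, 193), (106, 17, 53, 194), (112, 19, 52, 197), (118, 22, 43, 197), (124, 26, 37, 202), (130, 25, 24, 200), (136, 25, 17, 198)]
```

The dark bore face sits about 108 mm from the near end in the scene camera (124 would read 14 mm farther), so this is the short tube. I centre it and lower it slowly.

```bash
python3 -m crank '[{"gripper":20,"travel":[-3.6,0,0],"twist":[0,0.01,0]},{"gripper":20,"travel":[0,0,25],"twist":[0,0,0]},{"gripper":20,"travel":[0,0,20],"twist":[0,0,0]},{"gripper":20,"travel":[0,0,15],"twist":[0,0,0]},{"gripper":20,"travel":[0,0,4],"twist":[0,0,0]},{"gripper":20,"travel":[0,0,3],"twist":[0,0,0]},{"gripper":20,"travel":[0,0,0],"twist":[0,0,0]}]' 60
```

```text
time: 12.38
ee_pos: [0.5161, -0.0233, -0.0069]
tcp_rot: [179.9, 0.0, -180.0]
wrist_force: [-0.2, -0.1, -2.0]
opening: 0.0242
grasp_force: 59.3
```

```bash
python3 -m crank '[{"gripper":20,"travel":[0,0,2],"twist":[0,0,0]},{"gripper":20,"travel":[0,0,2],"twist":[0,0,0]},{"gripper":20,"travel":[0,0,0],"twist":[0,0,0]}]' 60
```

```text
time: 12.75
ee_pos: [0.5157, -0.0234, -0.0115]
tcp_rot: [179.9, 0.0, -180.0]
wrist_force: [-0.2, 0.1, -2.5]
opening: 0.0242
grasp_force: 59.3
```

```bash
python3 -m crank '[{"gripper":20,"travel":[0,0,3],"twist":[0,0,0]},{"gripper":20,"travel":[0,0,3],"twist":[0,0,0]},{"gripper":20,"travel":[0,0,1],"twist":[0,0,0]},{"gripper":20,"travel":[0,0,0],"twist":[0,0,0]}]' 60
```

```text
time: 13.25
ee_pos: [0.5157, -0.0233, -0.0185]
tcp_rot: [179.9, -0.0, -180.0]
wrist_force: [0.3, 0.2, -1.9]
opening: 0.0246
grasp_force: 59.3
```

```bash
python3 -m crank '[{"gripper":20,"travel":[0,0,1],"twist":[0,0,0]},{"gripper":20,"travel":[0,0,0],"twist":[0,0,0]}]' 60
```

```text
time: 13.5
ee_pos: [0.5159, -0.0234, -0.0193]
tcp_rot: [179.9, 0.0, -180.0]
wrist_force: [-0.6, 1.3, -1.2]
opening: 0.0244
grasp_force: 59.3
```

```bash
python3 -m crank '[{"gripper":20,"travel":[0,0,1],"twist":[0,0,0]},{"gripper":20,"travel":[0,0,0],"twist":[0,0,0]},{"gripper":45,"travel":[0,0,0],"twist":[0,0,0]},{"gripper":45,"travel":[0,0,0],"twist":[0,0,0]},{"gripper":45,"travel":[0,0,0],"twist":[0,0,0]},{"gripper":45,"travel":[0,0,0],"twist":[0,0,0]},{"gripper":45,"travel":[0,0,-40],"twist":[0,0,0]},{"gripper":45,"travel":[0,0,-40],"twist":[0,0,0]},{"gripper":45,"travel":[0,0,0],"twist":[0,0,0]},{"gripper":45,"travel":[0,0,0],"twist":[0,0,0]}]' 60
python3 - <<'E'
from h import *
o,c,im=shot("w7")
B=R.from_euler("xyz",o["tcp_rot"],degrees=True);hsv=cv2.cvtColor(im,cv2.COLOR_RGB2HSV)
m=((hsv[:,:,0]>14)&(hsv[:,:,0]<28)&(hsv[:,:,1]>120)).astype(np.uint8);m[:, :200]=0;m[:,320:]=0
n,l,st,ce=cv2.connectedComponentsWithStats(m);k=1+np.argmax(st[1:,4]);u,v,w,h=st[k,:4];print(st[k])
print(o["ee_pos"],o["tcp_rot"])
# near end rim (darkest bore): dark blob near top
for z in(.027,.041):
  p=ray(c,u+w/2,v+1,z+.0);print(z,"near",(B.inv().apply(p-o["ee_pos"])*1000).round(1), "widths",(ray(c,u+w,v+15,z)-ray(c,u,v+15,z)).round(4))
E
```

```text
time: 14.75
ee_pos: [0.5156, -0.0234, 0.0591]
tcp_rot: [179.9, -0.0, -180.0]
wrist_force: [-0.9, 0.1, -0.5]
opening: 0.0452
grasp_force: 0.0
[ 241  175   35  138 4124]
[ 0.51564495 -0.02343957  0.0590916 ] [ 1.79899716e+02 -9.57570036e-03 -1.79976444e+02]
0.027 near [27.6  0.8 32.1] widths [0.     0.0259 0.    ]
0.041 near [31.2  0.7 18.1] widths [0.     0.0241 0.    ]
```

The tube is seated on the lower step: its width reads 25.9 mm at z = 27 mm, and its near end is at +27.6. I regrip by the middle and carry it over the short bay.

```bash
python3 -m crank '[{"gripper":45,"travel":[-27.5,0.6,0],"twist":[0,0,0]},{"gripper":45,"travel":[0,0,40],"twist":[0,0,0]},{"gripper":45,"travel":[0,0,30],"twist":[0,0,0]},{"gripper":45,"travel":[0,0,9],"twist":[0,0,0]},{"gripper":20,"travel":[0,0,0],"twist":[0,0,0]},{"gripper":20,"travel":[0,0,0],"twist":[0,0,0]},{"gripper":20,"travel":[0,0,0],"twist":[0,0,0]},{"gripper":20,"travel":[0,0,0],"twist":[0,0,0]}]' 60
```

```text
time: 15.8
ee_pos: [0.5436, -0.0227, -0.0188]
tcp_rot: [179.9, 0.1, -180.0]
wrist_force: [0.3, 0.2, -2.2]
opening: 0.0245
grasp_force: 58.8
```

```bash
python3 -m crank '[{"gripper":20,"travel":[0,0,-15],"twist":[0,0,0]},{"gripper":20,"travel":[0,0,-35],"twist":[0,0,0]},{"gripper":20,"travel":[0,0,-40],"twist":[0,0,0]},{"gripper":20,"travel":[2.5,-47.6,0],"twist":[0,0,0]},{"gripper":20,"travel":[0,-47.6,0],"twist":[0,0,0]},{"gripper":20,"travel":[0,-47.6,0],"twist":[0,0,0]},{"gripper":20,"travel":[0,0,0],"twist":[0,0,0.11]},{"gripper":20,"travel":[0,0,0],"twist":[0,0,0]},{"gripper":20,"travel":[0,0,0],"twist":[0,0,0]}]' 60
python3 - <<'E'
from h import *
o,c,im=shot("w8");print(o["ee_pos"],o["tcp_rot"])
# bay rim corner predictions vs. edges: profile check along bay axis at near rim (outer edge at -63mm)
B=R.from_euler("xyz",o["tcp_rot"],degrees=True);g=cv2.cvtColor(im,cv2.COLOR_RGB2GRAY)
def prof(p0,p1,n=36):
    t=np.linspace(0,1,n);P=[proj(c,np.array(p0)*(1-a)+np.array(p1)*a) for a in t]
    return [int(cv2.getRectSubPix(g,(1,1),(float(x),float(y)))[0,0]) for x,y in P]
C=np.array([.541,-.1655]);a=np.radians(-6.3);ux=np.array([np.cos(a),np.sin(a)]);uy=np.array([-ux[1],ux[0]])
W=lambda x,y,z:[*(C+ux*x+uy*y),z]
print("near rim x -70..-52",prof(W(-.072,.012,.058),W(-.050,.012,.058),23))
print("near rim x y-",prof(W(-.072,-.012,.058),W(-.050,-.012,.058),23))
print("rim y -28..28 at x=-45",prof(W(-.045,-.028,.058),W(-.045,.028,.058),57))
E
```

```text
time: 16.92
ee_pos: [0.5411, -0.1653, 0.071]
tcp_rot: [179.9, 0.0, 173.9]
wrist_force: [-0.4, 0.3, -1.1]
opening: 0.0241
grasp_force: 59.4
[ 0.54107272 -0.1653226   0.07103081] [1.79903974e+02 3.83093683e-02 1.73878593e+02]
near rim x -70..-52 [106, 110, 109, 107, 108, 110, 84, 68, 72, 73, 84, 116, 116, 116, 118, 116, 116, 117, 115, 118, 115, 116, 116]
near rim x y- [101, 104, 108, 116, 110, 103, 72, 70, 69, 70, 103, 117, 116, 116, 116, 120, 113, 117, 116, 117, 117, 114, 115]
rim y -28..28 at x=-45 [105, 107, 112, 107, 107, 104, 102, 117, 114, 116, 120, 55, 60, 55, 93, 113, 112, 112, 104, 93, 83, 73, 65, 59, 63, 48, 46, 44, 52, 48, 46, 50, 50, 45, 62, 61, 68, 76, 85, 104, 100, 113, 117, 96, 62, 63, 59, 102, 118, 116, 116, 112, 106, 108, 107, 106, 106]
```

The rim profiles put the bay centre 1 mm farther and 1.3 mm to +y. I correct for that and lower the tube.

```bash
python3 -m crank '[{"gripper":20,"travel":[-1,1.3,0],"twist":[0,0,0]},{"gripper":20,"travel":[0,0,30],"twist":[0,0,0]},{"gripper":20,"travel":[0,0,30],"twist":[0,0,0]},{"gripper":20,"travel":[0,0,15],"twist":[0,0,0]},{"gripper":20,"travel":[0,0,7],"twist":[0,0,0]},{"gripper":20,"travel":[0,0,4],"twist":[0,0,0]},{"gripper":20,"travel":[0,0,2.5],"twist":[0,0,0]},{"gripper":20,"travel":[0,0,0],"twist":[0,0,0]},{"gripper":20,"travel":[0,0,0],"twist":[0,0,0]}]' 60
```

```text
time: 18.1
ee_pos: [0.5422, -0.1644, -0.0177]
tcp_rot: [179.9, 0.0, 173.7]
wrist_force: [-0.4, -0.0, -0.7]
opening: 0.0241
grasp_force: 59.4
```

```bash
python3 -m crank '[{"gripper":20,"travel":[0,0,1],"twist":[0,0,0]},{"gripper":20,"travel":[0,0,0],"twist":[0,0,0]}]' 60
```

```text
time: 18.35
ee_pos: [0.542, -0.1643, -0.0191]
tcp_rot: [179.9, 0.0, 173.7]
wrist_force: [-0.6, -0.3, -1.8]
opening: 0.0241
grasp_force: 59.4
```

```bash
python3 -m crank '[{"gripper":20,"travel":[0,0,0.7],"twist":[0,0,0]},{"gripper":20,"travel":[0,0,0],"twist":[0,0,0]}]' 60; python3 -m crank '[{"gripper":45,"travel":[0,0,0],"twist":[0,0,0]},{"gripper":45,"travel":[0,0,0],"twist":[0,0,0]},{"gripper":45,"travel":[0,0,0],"twist":[0,0,0]},{"gripper":45,"travel":[0,0,0],"twist":[0,0,0]},{"gripper":45,"travel":[0,0,-50],"twist":[0,0,0]},{"gripper":45,"travel":[0,0,-50],"twist":[0,0,0]},{"gripper":45,"travel":[0,0,0],"twist":[0,0,0]},{"gripper":45,"travel":[0,0,0],"twist":[0,0,0]}]' 60
python3 - <<'E'
from h import *
o,c,im=shot("w9")
B=R.from_euler("xyz",o["tcp_rot"],degrees=True);hsv=cv2.cvtColor(im,cv2.COLOR_RGB2HSV)
m=((hsv[:,:,0]>14)&(hsv[:,:,0]<28)&(hsv[:,:,1]>120)).astype(np.uint8);m[:, :200]=0;m[:,320:]=0
n,l,st,ce=cv2.connectedComponentsWithStats(m);k=1+np.argmax(st[1:,4]);u,v,w,h=st[k,:4];print(st[k],o["ee_pos"])
p=ray(c,u+w/2,v+1,.027);print("near",(B.inv().apply(p-o["ee_pos"])*1000).round(1))
for r in (v+12,v+25,v+40):
    x=np.where(m[r])[0];a=ray(c,x[0],r,.027);b=ray(c,x[-1]+1,r,.027);print(r,np.linalg.norm(a-b).round(4),(B.inv().apply((a+b)/2-o["ee_pos"])*1000).round(1))
print(go(.563,.2495,.12,190,o))
E
```

```text
time: 18.6
ee_pos: [0.5421, -0.1644, -0.0193]
tcp_rot: [179.9, 0.0, 173.7]
wrist_force: [-2.8, -0.5, 5.1]
opening: 0.0243
grasp_force: 59.9
time: 19.6
ee_pos: [0.5419, -0.1645, 0.0797]
tcp_rot: [179.9, -0.0, 173.7]
wrist_force: [0.6, 0.1, -1.1]
opening: 0.0449
grasp_force: 0.0
[ 242  136   33  134 3894] [ 0.54186891 -0.16448259  0.07965459]
near [53.2  0.8 52.7]
148 0.0233 [44.8  1.2 52.7]
161 0.0245 [34.5  0.8 52.7]
176 0.0249 [22.3  0.8 52.7]
([-92.7, 404.0, -40.3], [0.002, -0.0, -0.284])
```

The short tube is down: contact was about 5 N and it lies centred. Next is the other tube, and I stop above its grasp point first.

```bash
python3 -m crank '[{"gripper":60,"travel":[0,0,-10],"twist":[0,0,-0.144]},{"gripper":60,"travel":[0,0,-10],"twist":[0,0,-0.144]},{"gripper":60,"travel":[-12.6,50.9,0],"twist":[0,0,0]},{"gripper":60,"travel":[-12.6,50.9,0],"twist":[0,0,0]},{"gripper":60,"travel":[-12.6,50.9,0],"twist":[0,0,0]},{"gripper":60,"travel":[-12.6,50.9,0],"twist":[0,0,0]},{"gripper":60,"travel":[-12.6,50.9,0],"twist":[0,0,0]},{"gripper":60,"travel":[-12.6,50.9,0],"twist":[0,0,0]},{"gripper":60,"travel":[-12.6,50.9,0],"twist":[0,0,0]},{"gripper":60,"travel":[-12.6,50.9,0],"twist":[0,0,0]},{"gripper":60,"travel":[0,0,0],"twist":[0,0,0]},{"gripper":60,"travel":[0,0,0],"twist":[0,0,0]}]' 60
python3 - <<'E'
from h import *
o,c,im=shot("w10")
B=R.from_euler("xyz",o["tcp_rot"],degrees=True);hsv=cv2.cvtColor(im,cv2.COLOR_RGB2HSV)
m=((hsv[:,:,0]>14)&(hsv[:,:,0]<28)&(hsv[:,:,1]>120)).astype(np.uint8);m[:, :200]=0;m[:,320:]=0
n,l,st,ce=cv2.connectedComponentsWithStats(m);k=1+np.argmax(st[1:,4]);u,v,w,h=st[k,:4];print(st[k],o["ee_pos"],o["tcp_rot"])
p=ray(c,u+w/2,v+1,.030);print("near",(B.inv().apply(p-o["ee_pos"])*1000).round(1))
for r in range(v+8,v+h,10):
    x=np.where(m[r])[0];a=ray(c,x[0],r,.027);b=ray(c,x[-1]+1,r,.027);print(r,np.linalg.norm(a-b).round(4),(B.inv().apply((a+b)/2-o["ee_pos"])*1000).round(1))
g=cv2.cvtColor(im,cv2.COLOR_RGB2GRAY);print(g[v+h-8:v+h+12,u+w//2])
print(ray(c,u+w/2,v+h,.054)-o["ee_pos"])
E
```

```text
time: 21.15
ee_pos: [0.5683, 0.2537, 0.0994]
tcp_rot: [180.0, -0.1, -169.7]
wrist_force: [0.3, -0.7, -0.2]
opening: 0.0596
grasp_force: 0.0
[ 244  162   29   64 1667] [0.56825965 0.25370355 0.09942093] [ 1.79953365e+02 -1.07100297e-01 -1.69748924e+02]
near [29.2  0.7 69.5]
170 0.0252 [22.4  0.7 72.5]
180 0.0237 [13.4  0.7 72.4]
190 0.024 [ 4.2  0.7 72.4]
200 0.0242 [-5.1  0.7 72.4]
210 0.0245 [-14.8   0.7  72.4]
220 0.0248 [-24.6   0.7  72.4]
[103 103 103  99 101 102  98 103  83  66 108 121 121 122 123 116 120 123
 118 119]
[ 0.0178544   0.00397313 -0.04542093]
```

```bash
python3 -m crank '[{"gripper":60,"travel":[0,0.7,45],"twist":[0,0,0]},{"gripper":60,"travel":[0,0,40],"twist":[0,0,0]},{"gripper":60,"travel":[0,0,22],"twist":[0,0,0]},{"gripper":60,"travel":[0,0,11.5],"twist":[0,0,0]},{"gripper":20,"travel":[0,0,0],"twist":[0,0,0]},{"gripper":20,"travel":[0,0,0],"twist":[0,0,0]},{"gripper":20,"travel":[0,0,0],"twist":[0,0,0]},{"gripper":20,"travel":[0,0,0],"twist":[0,0,0]},{"gripper":20,"travel":[0,0,0],"twist":[0,0,0]}]' 60
```

```text
time: 22.32
ee_pos: [0.5697, 0.255, -0.0161]
tcp_rot: [179.9, 0.2, -169.8]
wrist_force: [-0.2, -2.4, 6.4]
opening: 0.0243
grasp_force: 59.3
```

```bash
python3 -m crank '[{"gripper":20,"travel":[8,0,-1.5],"twist":[0,0,0]},{"gripper":20,"travel":[16,0,0],"twist":[0,0,0]},{"gripper":20,"travel":[16,0,0],"twist":[0,0,0]},{"gripper":20,"travel":[16,0,0],"twist":[0,0,0]},{"gripper":20,"travel":[16,0,0],"twist":[0,0,0]},{"gripper":20,"travel":[16,0,0],"twist":[0,0,0]},{"gripper":20,"travel":[7,0,0],"twist":[0,0,0]},{"gripper":20,"travel":[0,0,0],"twist":[0,0,0]}]' 60
```

```text
time: 23.32
ee_pos: [0.4749, 0.2382, -0.016]
tcp_rot: [179.9, 0.0, -169.8]
wrist_force: [-0.9, 0.3, -1.1]
opening: 0.0243
grasp_force: 58.9
```

```bash
python3 -m crank '[{"gripper":20,"travel":[0,0,-15],"twist":[0,0,0]},{"gripper":20,"travel":[0,0,-30],"twist":[0,0,0]},{"gripper":20,"travel":[0,0,-35],"twist":[0,0,0]},{"gripper":20,"travel":[0,0,0],"twist":[0,0,0.178]},{"gripper":20,"travel":[-7.4,-52.3,0],"twist":[0,0,0]},{"gripper":20,"travel":[-7.4,-52.3,0],"twist":[0,0,0]},{"gripper":20,"travel":[-7.4,-52.3,0],"twist":[0,0,0]},{"gripper":20,"travel":[-7.4,-52.3,0],"twist":[0,0,0]},{"gripper":20,"travel":[-7.4,-52.3,0],"twist":[0,0,0]},{"gripper":20,"travel":[0,0,0],"twist":[0,0,0]},{"gripper":20,"travel":[0,0,0],"twist":[0,0,0]}]' 60
python3 - <<'E'
from h import *
def end(c,o,im,z):
    B=R.from_euler("xyz",o["tcp_rot"],degrees=True);hsv=cv2.cvtColor(im,cv2.COLOR_RGB2HSV)
    m=((hsv[:,:,0]>14)&(hsv[:,:,0]<28)&(hsv[:,:,1]>120)).astype(np.uint8);m[:, :200]=0;m[:,320:]=0
    m[:120]=0
    n,l,st,ce=cv2.connectedComponentsWithStats(m);k=1+np.argmax(st[1:,4]);u,v,w,h=st[k,:4]
    g=cv2.cvtColor(im,cv2.COLOR_RGB2GRAY);d=((g<45)).astype(np.uint8);d[:v]=0;d[v+25:]=0;d[:,:u]=0;d[:,u+w:]=0
    n,l,s2,ce=cv2.connectedComponentsWithStats(d);k2=1+np.argmax(s2[1:,4])
    print("blob",st[k],"bore",s2[k2],ce[k2]);p=ray(c,*ce[k2],z);return p,(B.inv().apply(p-o["ee_pos"])*1000).round(1)
import pickle
o6,c6,i6=pickle.load(open("w6.pkl","rb"));print("ref",end(c6,o6,i6,.107))
o,c,im=shot("w11");print(o["ee_pos"],o["tcp_rot"]);print(end(c,o,im,o["ee_pos"][2]+.0432))
g=cv2.cvtColor(im,cv2.COLOR_RGB2GRAY)
for y in(-.033,-.0235,-.014): print([int(g[tuple(np.round(proj(c,[x,y,.048])[::-1]).astype(int))]) for x in np.arange(.464,.487,.001)])
cs=bot.calibration("scene");hs=cv2.cvtColor(bot.camera("scene"),cv2.COLOR_RGB2HSV)
for off in(0,.006): print([(int(t*1000),*map(int,hs[tuple(np.round(proj(cs,[o["ee_pos"][0]-.0295+t,-.0229,o["ee_pos"][2]+.0432+off])[::-1]).astype(int))])) for t in np.arange(.094,.150,.004)])
E
```

```text
time: 24.7
ee_pos: [0.5127, -0.0235, 0.0639]
tcp_rot: [179.9, 0.0, 180.0]
wrist_force: [-0.6, 0.2, -1.3]
opening: 0.0243
grasp_force: 59.5
blob [ 231  209   55  138 6035] bore [238 211  41  17 541] [258.19408503 218.74676525]
ref (array([ 0.4844224 , -0.02294475,  0.107     ]), array([ 27.5,   0.6, -47.3]))
[ 0.51271052 -0.0235464   0.0639456 ] [1.79882852e+02 2.38870425e-02 1.79969702e+02]
blob [ 232  202   54  145 6266] bore [239 203  40  16 491] [258.64562118 210.82484725]
(array([ 0.48287025, -0.02280355,  0.1071456 ]), array([ 29.8,   0.8, -43.2]))
[57, 68, 97, 101, 98, 93, 94, 98, 88, 119, 157, 159, 158, 159, 155, 157, 157, 156, 157, 157, 161, 68, 63]
[66, 70, 101, 98, 96, 96, 97, 93, 92, 130, 158, 156, 153, 160, 160, 156, 158, 153, 154, 154, 160, 62, 61]
[61, 78, 95, 97, 93, 100, 98, 98, 87, 134, 156, 161, 156, 159, 157, 159, 162, 155, 154, 149, 164, 54, 56]
[(94, 22, 166, 213), (98, 22, 167, 211), (102, 22, 169, 205), (106, 22, 166, 207), (110, 21, 169, 195), (114, 20, 171, 149), (118, 17, 147, 66), (122, 15, 48, 32), (126, 17, 66, 62), (130, 19, 55, 98), (134, 19, 26, 159), (138, 21, 15, 175), (142, 21, 14, 176), (146, 22, 16, 175)]
[(94, 22, 169, 204), (98, 22, 166, 218), (102, 22, 166, 216), (106, 22, 166, 214), (110, 22, 167, 206), (114, 21, 170, 194), (118, 21, 173, 155), (122, 19, 166, 89), (126, 18, 109, 42), (130, 19, 67, 61), (134, 19, 36, 135), (138, 20, 24, 161), (142, 19, 16, 177), (146, 22, 16, 176)]
```

The bore edge is about 122 mm out, so this is the long tube. Its near end is at +29.8, which puts its middle at −32.2. I centre it over the gauge and lower it gently to the upper step (axis 41 mm).

```bash
python3 -m crank '[{"gripper":20,"travel":[1.4,-0.4,0],"twist":[0,0,0]},{"gripper":20,"travel":[0,0,25],"twist":[0,0,0]},{"gripper":20,"travel":[0,0,17],"twist":[0,0,0]},{"gripper":20,"travel":[0,0,6],"twist":[0,0,0]},{"gripper":20,"travel":[0,0,4],"twist":[0,0,0]},{"gripper":20,"travel":[0,0,4],"twist":[0,0,0]},{"gripper":20,"travel":[0,0,0],"twist":[0,0,0]}]' 60
```

```text
time: 25.68
ee_pos: [0.5111, -0.0238, 0.0075]
tcp_rot: [179.9, 0.0, -180.0]
wrist_force: [0.5, -0.3, -2.1]
opening: 0.0239
grasp_force: 59.5
```

```bash
python3 -m crank '[{"gripper":20,"travel":[0,0,4],"twist":[0,0,0]},{"gripper":20,"travel":[0,0,3],"twist":[0,0,0]},{"gripper":20,"travel":[0,0,1],"twist":[0,0,0]},{"gripper":20,"travel":[0,0,0],"twist":[0,0,0]}]' 60
```

```text
time: 26.18
ee_pos: [0.511, -0.0238, -0.0006]
tcp_rot: [179.9, 0.0, -180.0]
wrist_force: [-0.0, 0.4, -2.4]
opening: 0.0237
grasp_force: 59.5
```

```bash
python3 -m crank '[{"gripper":20,"travel":[0,0,1],"twist":[0,0,0]},{"gripper":20,"travel":[0,0,1],"twist":[0,0,0]},{"gripper":20,"travel":[0,0,0],"twist":[0,0,0]}]' 60
```

```text
time: 26.55
ee_pos: [0.5111, -0.0238, -0.0022]
tcp_rot: [179.9, 0.0, -180.0]
wrist_force: [-1.0, 0.3, 2.3]
opening: 0.0239
grasp_force: 60.0
```

```bash
python3 -m crank '[{"gripper":20,"travel":[0,0,1],"twist":[0,0,0]},{"gripper":20,"travel":[0,0,0],"twist":[0,0,0]}]' 60
```

```text
time: 26.8
ee_pos: [0.5112, -0.0238, -0.0024]
tcp_rot: [179.9, 0.1, -180.0]
wrist_force: [-5.4, 0.1, 9.7]
opening: 0.0239
grasp_force: 60.9
```

Contact came at the upper-step height. I release, lift, and measure.

```bash
python3 -m crank '[{"gripper":20,"travel":[0,0,-0.7],"twist":[0,0,0]},{"gripper":45,"travel":[0,0,0],"twist":[0,0,0]},{"gripper":45,"travel":[0,0,0],"twist":[0,0,0]},{"gripper":45,"travel":[0,0,0],"twist":[0,0,0]},{"gripper":45,"travel":[0,0,0],"twist":[0,0,0]},{"gripper":45,"travel":[0,0,-35],"twist":[0,0,0]},{"gripper":45,"travel":[0,0,-35],"twist":[0,0,0]},{"gripper":45,"travel":[0,0,0],"twist":[0,0,0]},{"gripper":45,"travel":[0,0,0],"twist":[0,0,0]}]' 60
python3 - <<'E'
from h import *
o,c,im=shot("w12")
B=R.from_euler("xyz",o["tcp_rot"],degrees=True);hsv=cv2.cvtColor(im,cv2.COLOR_RGB2HSV)
m=((hsv[:,:,0]>14)&(hsv[:,:,0]<28)&(hsv[:,:,1]>120)).astype(np.uint8);m[:, :200]=0;m[:,320:]=0;m[:120]=0
n,l,st,ce=cv2.connectedComponentsWithStats(m);k=1+np.argmax(st[1:,4]);u,v,w,h=st[k,:4];print(st[k],o["ee_pos"])
p=ray(c,u+w/2,v+1,.041);print("near",(B.inv().apply(p-o["ee_pos"])*1000).round(1))
for r in range(v+15,v+h,30):
    x=np.where(m[r])[0];a=ray(c,x[0],r,.041);b=ray(c,x[-1]+1,r,.041);print(r,np.linalg.norm(a-b).round(4),(B.inv().apply((a+b)/2-o["ee_pos"])*1000).round(1))
E
```

```text
time: 27.92
ee_pos: [0.5108, -0.0239, 0.0665]
tcp_rot: [179.9, -0.0, -180.0]
wrist_force: [0.3, -0.4, -0.2]
opening: 0.045
grasp_force: 0.0
[ 241  176   36  154 4792] [ 0.51082414 -0.02390386  0.06650487]
near [28.5  1.1 25.5]
191 0.0244 [18.2  1.1 25.5]
221 0.0253 [-5.2  1.1 25.5]
251 0.0246 [-30.3   1.1  25.5]
281 0.0248 [-57.2   0.7  25.5]
311 0.0258 [-86.3   0.7  25.5]
```

```bash
python3 -m crank '[{"gripper":45,"travel":[-32.5,0.8,0],"twist":[0,0,0]},{"gripper":45,"travel":[0,0,35],"twist":[0,0,0]},{"gripper":45,"travel":[0,0,25],"twist":[0,0,0]},{"gripper":45,"travel":[0,0,9],"twist":[0,0,0]},{"gripper":20,"travel":[0,0,0],"twist":[0,0,0]},{"gripper":20,"travel":[0,0,0],"twist":[0,0,0]},{"gripper":20,"travel":[0,0,0],"twist":[0,0,0]},{"gripper":20,"travel":[0,0,0],"twist":[0,0,0]}]' 60
```

```text
time: 28.98
ee_pos: [0.5438, -0.023, -0.0014]
tcp_rot: [179.9, 0.0, -180.0]
wrist_force: [-0.4, -0.1, -2.0]
opening: 0.024
grasp_force: 58.9
```

```bash
python3 -m crank '[{"gripper":20,"travel":[0,0,-15],"twist":[0,0,0]},{"gripper":20,"travel":[0,0,-35],"twist":[0,0,0]},{"gripper":20,"travel":[0,0,-35],"twist":[0,0,0]},{"gripper":20,"travel":[7.7,-48,0],"twist":[0,0,0]},{"gripper":20,"travel":[7.7,-48,0],"twist":[0,0,0]},{"gripper":20,"travel":[7.7,-48,0],"twist":[0,0,0]},{"gripper":20,"travel":[7.7,-48,0],"twist":[0,0,0]},{"gripper":20,"travel":[7.7,-48,0],"twist":[0,0,0]},{"gripper":20,"travel":[7.7,-48,0],"twist":[0,0,0]},{"gripper":20,"travel":[0,0,0],"twist":[0,0,-0.087]},{"gripper":20,"travel":[0,0,0],"twist":[0,0,0]},{"gripper":20,"travel":[0,0,0],"twist":[0,0,0]}]' 60
python3 - <<'E'
from h import *
o,c,im=shot("w13");print(o["ee_pos"],o["tcp_rot"])
E
```

```text
time: 30.48
ee_pos: [0.4977, -0.3108, 0.0832]
tcp_rot: [179.9, 0.0, -175.1]
wrist_force: [0.6, 0.1, -2.5]
opening: 0.0238
grasp_force: 59.5
[ 0.49768279 -0.31078066  0.08324675] [ 1.79917292e+02  4.66318936e-02 -1.75057274e+02]
```

View pics/w13.png

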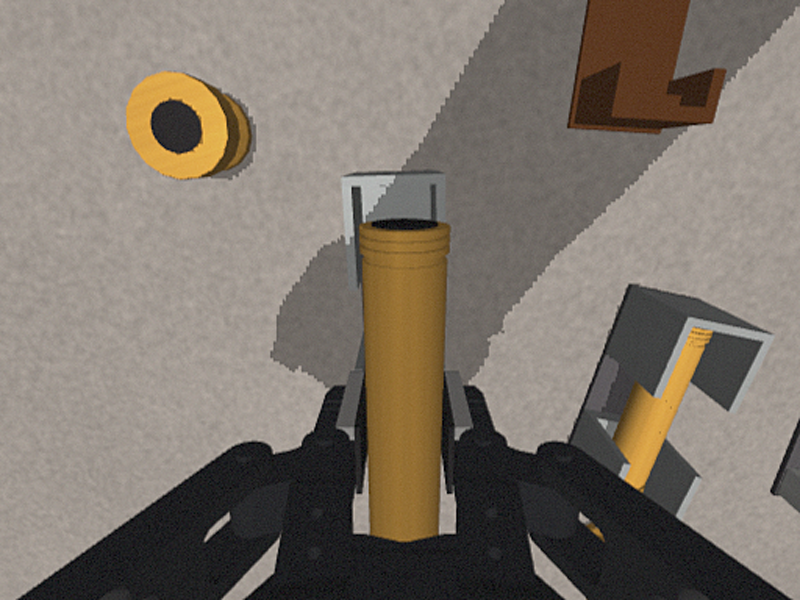

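The view shows the short tube lying in the short bay at (660,420). The long bay's near rim runs from (343,178) to (446,176) and its left wall's inner edge is near (358,285). The held tube's near end is at (404,225).

```bash
python3 - <<'E'
from h import *
import pickle
o,c,im=pickle.load(open("w13.pkl","rb"));s=1.5625
B=R.from_euler("xyz",o["tcp_rot"],degrees=True)
for k,(u,v,z) in {"nL":(342,178,.058),"nR":(446,176,.058),"tube":(404,225,.127)}.items():
    p=ray(c,u/s-.2,v/s-.2,z);print(k,p.round(4),"tool",(B.inv().apply(p-o["ee_pos"])*1000).round(1))
g=cv2.cvtColor(im,cv2.COLOR_RGB2GRAY)
def prof(a,b,n):
    return [int(cv2.getRectSubPix(g,(1,1),tuple(map(float,proj(c,o["ee_pos"]+B.apply(np.array(a)*(1-t)+np.array(b)*t)))))[0,0]) for t in np.linspace(0,1,n)]
zt=o["ee_pos"][2]-.058
for y in(-.015,.0,.012): print("x 80..55 y",y,prof([.080,y,zt],[.055,y,zt],26))
for x in(.062,.056,.045,.035): print("y -28..28 x",x,prof([x,-.028,zt],[x,.028,zt],57))
E
```

```text
nL [ 0.4286 -0.3423  0.058 ] tool [ 71.5 -25.5  25.2]
nR [ 0.4241 -0.2987  0.058 ] tool [72.3 18.3 25.2]
tube [ 0.4361 -0.3155  0.127 ] tool [ 61.7   0.7 -43.8]
x 80..55 y -0.015 [158, 157, 153, 157, 160, 158, 106, 87, 178, 182, 182, 180, 182, 182, 179, 180, 180, 177, 177, 176, 178, 181, 177, 164, 120, 115]
x 80..55 y 0.0 [159, 160, 161, 149, 106, 103, 68, 88, 120, 118, 120, 115, 114, 119, 115, 116, 116, 118, 115, 117, 116, 115, 116, 115, 120, 83]
x 80..55 y 0.012 [105, 109, 108, 106, 107, 90, 67, 105, 122, 117, 117, 89, 69, 72, 80, 80, 83, 87, 87, 88, 90, 91, 90, 93, 94, 98]
y -28..28 x 0.062 [159, 156, 166, 181, 181, 183, 149, 51, 60, 59, 96, 188, 182, 177, 179, 176, 181, 181, 110, 116, 118, 119, 117, 117, 117, 117, 117, 116, 115, 117, 117, 117, 117, 117, 117, 118, 117, 118, 118, 119, 87, 61, 81, 118, 117, 117, 113, 109, 109, 107, 107, 107, 107, 109, 107, 108, 108]
y -28..28 x 0.056 [155, 158, 161, 181, 180, 182, 184, 45, 59, 58, 70, 173, 137, 120, 114, 113, 115, 115, 116, 118, 117, 118, 120, 118, 117, 119, 119, 121, 120, 122, 119, 119, 118, 119, 120, 118, 117, 118, 116, 116, 94, 61, 66, 110, 117, 117, 114, 108, 112, 110, 107, 108, 103, 104, 108, 111, 109]
y -28..28 x 0.045 [105, 102, 107, 168, 180, 110, 117, 58, 57, 82, 90, 95, 97, 99, 92, 94, 92, 95, 95, 99, 103, 98, 98, 108, 110, 112, 119, 113, 115, 113, 115, 112, 107, 105, 104, 104, 101, 100, 97, 97, 93, 94, 94, 89, 89, 90, 89, 86, 77, 99, 113, 109, 110, 105, 103, 104, 102]
y -28..28 x 0.035 [105, 109, 112, 112, 117, 116, 113, 86, 54, 56, 77, 88, 80, 89, 101, 103, 107, 108, 107, 114, 111, 113, 117, 115, 121, 123, 124, 119, 117, 118, 118, 117, 117, 118, 120, 113, 111, 109, 109, 104, 104, 108, 98, 95, 88, 86, 83, 74, 92, 108, 97, 104, 107, 110, 110, 108, 108]
```

The bay's centre in the tool frame is about (+2, −2.5) mm with +1.2° of yaw, which agrees with the first view. I correct for that and lower the tube.

```bash
python3 -m crank '[{"gripper":20,"travel":[2.1,-2.5,0],"twist":[0,0,-0.021]},{"gripper":20,"travel":[0,0,30],"twist":[0,0,0]},{"gripper":20,"travel":[0,0,30],"twist":[0,0,0]},{"gripper":20,"travel":[0,0,20],"twist":[0,0,0]},{"gripper":20,"travel":[0,0,9],"twist":[0,0,0]},{"gripper":20,"travel":[0,0,5],"twist":[0,0,0]},{"gripper":20,"travel":[0,0,2.5],"twist":[0,0,0]},{"gripper":20,"travel":[0,0,0],"twist":[0,0,0]},{"gripper":20,"travel":[0,0,0],"twist":[0,0,0]}]' 60
```

```text
time: 31.65
ee_pos: [0.4958, -0.3139, -0.0133]
tcp_rot: [179.9, 0.1, -173.8]
wrist_force: [-0.9, -0.2, -1.9]
opening: 0.0241
grasp_force: 59.6
```

```bash
python3 -m crank '[{"gripper":20,"travel":[0,0,1],"twist":[0,0,0]},{"gripper":20,"travel":[0,0,0.8],"twist":[0,0,0]},{"gripper":20,"travel":[0,0,0],"twist":[0,0,0]}]' 60
```

```text
time: 32.02
ee_pos: [0.4955, -0.3136, -0.0157]
tcp_rot: [179.9, 0.0, -173.8]
wrist_force: [-0.1, -0.1, -2.3]
opening: 0.024
grasp_force: 59.6
```

```bash
python3 -m crank '[{"gripper":20,"travel":[0,0,0.8],"twist":[0,0,0]},{"gripper":20,"travel":[0,0,0],"twist":[0,0,0]}]' 60
```

```text
time: 32.28
ee_pos: [0.4956, -0.3137, -0.0159]
tcp_rot: [179.9, 0.0, -173.8]
wrist_force: [-2.6, 1.4, 3.4]
opening: 0.0242
grasp_force: 60.2
```

```bash
python3 -m crank '[{"gripper":20,"travel":[0,0,0.7],"twist":[0,0,0]},{"gripper":20,"travel":[0,0,0],"twist":[0,0,0]}]' 60
```

```text
time: 32.52
ee_pos: [0.4957, -0.3137, -0.0159]
tcp_rot: [179.9, 0.1, -173.8]
wrist_force: [-4.9, 3.5, 10.1]
opening: 0.0243
grasp_force: 60.9
```

Contact is at floor height (axis 27 mm). I release, back off, and verify.

```bash
python3 -m crank '[{"gripper":20,"travel":[0,0,-0.7],"twist":[0,0,0]},{"gripper":45,"travel":[0,0,0],"twist":[0,0,0]},{"gripper":45,"travel":[0,0,0],"twist":[0,0,0]},{"gripper":45,"travel":[0,0,0],"twist":[0,0,0]},{"gripper":45,"travel":[0,0,0],"twist":[0,0,0]},{"gripper":45,"travel":[0,0,-50],"twist":[0,0,0]},{"gripper":45,"travel":[0,0,-50],"twist":[0,0,0]},{"gripper":45,"travel":[0,0,-30],"twist":[0,0,0]},{"gripper":45,"travel":[0,0,0],"twist":[0,0,0]},{"gripper":45,"travel":[0,0,0],"twist":[0,0,0]}]' 60
python3 - <<'E'
from h import *
o,c,im=shot("w14")
B=R.from_euler("xyz",o["tcp_rot"],degrees=True);hsv=cv2.cvtColor(im,cv2.COLOR_RGB2HSV)
m=((hsv[:,:,0]>14)&(hsv[:,:,0]<28)&(hsv[:,:,1]>120)).astype(np.uint8);m[:, :220]=0;m[:,300:]=0
n,l,st,ce=cv2.connectedComponentsWithStats(m);k=1+np.argmax(st[1:,4]);u,v,w,h=st[k,:4];print(st[k],o["ee_pos"])
p=ray(c,u+w/2,v+1,.027);print("near",(B.inv().apply(p-o["ee_pos"])*1000).round(1))
for r in range(v+10,v+h,20):
    x=np.where(m[r])[0];a=ray(c,x[0],r,.027);b=ray(c,x[-1]+1,r,.027);print(r,np.linalg.norm(a-b).round(4),(B.inv().apply((a+b)/2-o["ee_pos"])*1000).round(1))
E
```

```text
time: 33.78
ee_pos: [0.4953, -0.3137, 0.1126]
tcp_rot: [179.9, -0.0, -173.8]
wrist_force: [-0.4, 0.4, -0.2]
opening: 0.0451
grasp_force: 0.0
[ 244  123   29  134 3449] [ 0.49529911 -0.31373281  0.11255607]
near [60.3  0.8 85.6]
133 0.0237 [52.6  0.8 85.6]
153 0.0242 [34.9  0.8 85.6]
173 0.0248 [16.5  0.8 85.6]
193 0.0244 [-2.8  1.2 85.6]
213 0.024 [-22.9   0.8  85.5]
233 0.0246 [-44.1   0.8  85.5]
253 0.0222 [-66.2   0.3  85.5]
```

The long tube lies straight and level in its bay, and the gripper is clear.

```bash
python3 -c "
from workcell import bot
print(bot.job_done())"
```

```text
the job is handed in; nothing more can be done
None
```

Both tubes were gauged and laid in their matching bays, the short one first and then the long one, and the job was handed in at about 34 s; early on, the shut fingers pressed about 16 N on the first tube, because the real fingertips sit about 30 mm higher than the reported TCP.

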